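Zero the bench comparator on its master and put the spacer in

ROBOT

A 6-joint arm with a two-finger parallel gripper is mounted at the origin on the work surface. World frame = base frame: x ahead of the robot, y to its left, z up, the work surface at z = 0. Lengths are in m, angles in degrees, forces in N, time in s.
With the tool pointing down it reaches from about 0.325 to 0.775 m from the base axis. Payload 5.5 kg.
Tool frame: the origin (TCP) lies at the centre of the arm's flange, where the gripper is bolted on; the fingertips stand 182 mm ahead of it and the grasp point (between the pads) lies 163 mm ahead of it; z points along the fingers, y is the direction in which the jaws open and shut (so a half turn about z gives the same grasp; the last joint's range is limited). The gripper opens to 88 mm and grips with 3 to 60 N. Pads are 20 mm wide; open, the fingers measure 115 mm over their backs; the gripper's body (75 mm by 178 mm) begins 61 mm behind the grasp point.
Start: joints at [64.933, 5.22, 70.514, -0, 104.267, -3.249], TCP at [0.223, 0.557, 0.405] pointing down, gripper open.
Joint ranges: [-164.24, 164.24], [-49.07, 125.15], [9.68, 141.18], [-86.29, 266.29], [3.28, 154.24], [-151.56, 151.56]. Speed limits (degrees/s): [147.25, 147.25, 172.46, 180, 180, 180].

INTERFACE

Orientations are given as [roll, pitch, yaw] about the fixed x, y, z axes, in that order (R = Rz(yaw) Ry(pitch) Rx(roll)).
In Python, from station import r gives the robot as it stands. The module is installed in compiled form; this text tells all that it offers. Calls block until the motion is done:
- r.reach(position, orientation): joint-space move of the TCP to a pose.
- r.servo_line(position, rotation=None, speed=0.15): straight line of the TCP; rotation=None keeps the orientation; speed is the mean speed in m/s.
- r.move_joints(angles): joint-space move.
- r.let_go() and r.grab(squeeze=None): open the fingers fully, or close them until they stop; squeeze is the grip in N (None keeps the last).
- r.wait(seconds).
- r.inverse_kinematics(position, orientation): joint angles nearest the present ones, or None.
- r.sense(): the state.
- r.snapshot(name): name is "scene" or "top" or "wrist"; returns a dict with "frame" (420x560x3 uint8, red, green, blue), "fx", "fy", "cx", "cy" (pixels), "R" (3x3) and "t" (3): a world point X has camera coordinates R X + t. Camera axes: x right, y down, z forward; pixel columns grow to the right and rows downward; lengths in m; the calibration is good to about 2 mm. A picture is of the moment at which its call begins. There is no depth.
A pose or a line that the arm cannot do raises r.IKError and nothing moves.
- r.hand_in(): hands the job in, once; it reports no verdict.
The state is a dict: "clock": time; "joints": joint angles; "joint_vel": joint speeds; "joint_torque": joint torques, N m; "tcp_pos": TCP position; "orientation": TCP orientation; "contact_force": force on the tool from outside, world axes, zero at the start; "torque": the same for the moment, N m; "opening": finger opening in m.
Only numpy, scipy, OpenCV 4.12 (cv2) and the standard library are available. Lean on these libraries where they do the work, as an engineer would, in place of code of your own. Each camera call takes 0.05 s, during which the arm holds its last target.

TASK

Zero the bench comparator on the steel master: slide the master in between plunger and anvil, home against the anvil and the end stop, let go, and turn the bezel until the red zero mark stands under the needle. Then stand the master back in its wooden tray, set down softly, and slide the brass spacer home in its place and let go, so that the needle shows its error from that zero. Feel the blocks home gently, never hard against the gauge, and leave the other things alone.

Things in the scene. Friction and masses are not known exactly. Their poses are not given: they have to be found in the camera images.
- comparator: Bench comparator, fixed: iron base 130 x 210 mm (x, y). Origin under the middle of the base, at bench level. Measuring axis along its y, at x = 0, 42 mm above the bench. Blocks stand on its steel work table, 28 mm above the bench, x -60 to 50, y -74 to -22 mm; they go in from the -x side: at x = -33 mm a block is clear of the plunger, home its centre is at x = 0.
- anvil: Fixed anvil: upright steel face in the comparator's plane y = -60 mm, x -52 to 30 mm, 26 mm high, bracket behind it to y = -86 mm. Its frame is the comparator's. Measured positions are too rough to seat a block: feel for it. Over 20 N between block and anvil or stop is too hard.
- end_stop: End of the stop screw, 9 mm thick, pointing to -x, 9 mm above the work table; comparator x = 16, y = -45 mm; its frame is the comparator's. A block home meets it with its +x face, again by feel. The post behind it (x 32 to 46 mm) is 17 mm high above the work table, so a finger ahead of the block must stay 20 mm above the table.
- plunger_tip (a point): Tip of the sprung plunger: shallow dome of 20 mm radius, 20 mm across, pointing to -y, free about 28 mm from the anvil (0.5 mm either way, as the indicator happens to be clamped). Gives 1.1 to 1.4 N. A block slid along the anvil to +x pushes it back with its edge (1 to 3 N of push, more if it drags on the table). It is too weak to push a block home sideways: the block must be pressed to the anvil.
- dial_centre (a point): Centre of the dial that lies face up on the comparator's +y side, at the top of its bezel, 61 mm above the bench, 112 mm from the anvil. The bezel (dark knurled rim, 58 mm across, 11 mm high) and the white face turn together about the vertical; friction about 0.06 N m. Grip it from above across its diameter, in any direction. The body below it is 54 mm across.
- bezel (a joint): Angle of the bezel's red zero mark, clockwise from above positive, radians; 0 is the needle's rest direction, 1.2 rad anticlockwise of the comparator's +y. It stays where it is left.
- needle (a joint): Angle of the black needle, clockwise from above positive, from the same 0 as the bezel's: 0 with the plunger free, growing 0.628 rad for each mm that the plunger is pushed in. Zeroed when bezel and needle angles are equal.
- zero_mark (a point): The red zero mark on the dial face, 22 mm from the dial's centre; turns with the bezel. The point's y axis points outward.
- needle_tip (a point): The tip of the needle, 22 mm from the dial's centre. The point's y axis points outward along the needle.
- master_c (a point): Centre (half-way up) of the loose master block: ground steel with a blue band near its top, 32 mm (x) x 30 mm (y, the measured size) x 56 mm high, 0.4 kg or so. Its y goes along the measuring axis, so it is gripped across its x faces, in its upper half, fingers along the comparator's x.
- spacer_c (a point): Centre (half-way up) of the loose brass spacer, the part to be gauged: 32 mm (x) x nominally 30 mm (y, the size to be gauged; it may be a millimetre or so off) x 56 mm high, 0.4 kg or so, two dark holes in its top. Goes in the gauge as the master does.
- master_tray: The master's fixed wooden tray, 150 x 100 mm (x, y), rim 16 mm high, inner floor 6 mm above the bench. Origin at the middle of its underside.
- part_tray: Fixed grey plastic tray, 190 x 104 mm, rim 18 mm high, inner floor 5 mm above the bench, in which the brass spacer and a white plastic spacer (30 x 40 x 22 mm) stand. Origin at the middle of its underside.
- white_spacer: White plastic spacer in the grey tray: leave alone.
- setting_ring: Steel setting ring, 60 mm across, 18 mm high: leave alone.
- loupe: Black loupe standing on the bench, 38 mm across and high: leave alone.

How it is judged (in metres and radians):
On the way, in this order (a step that is already met when the one before it is completed fails the run):
1. the master stands let go in the gauge, home against anvil and end stop (x of master_c in the frame of comparator between -0.001 and 0.001 m and y of master_c in the frame of comparator between -0.0456 and -0.0444 m and z of master_c in the frame of comparator between 0.0535 and 0.0585 m and angle between master_c's own z axis and vertical below 0.05 rad and contact force between the fingers and master below 0.05 N), for 0.2 s.
2. with the master home and the gauge let go, the zero mark stands under the needle (within 0.16 rad) (all of step 1 and angle between the y axis of needle_tip and the y axis of zero_mark, either way round below 0.16 rad and contact force between the fingers and comparator below 0.05 N and velocity of joint bezel between -0.02 and 0.02 rad/s), for 0.3 s.
At the end, for the whole second after the job is handed in: The brass spacer stands upright and let go on the work table, home against the anvil (within 0.6 mm) and the end stop (within 1 mm); the dial, its zero as set on the master, shows the spacer's true deviation within 0.2 rad; the master stands upright at rest on the floor of its wooden tray (x of spacer_c in the frame of comparator between -0.001 and 0.001 m and y of spacer_c in the frame of comparator between -0.0461 and -0.0449 m and z of spacer_c in the frame of comparator between 0.0535 and 0.0585 m and angle between each of spacer_c, master_c's own z axis and vertical below 0.05 rad and contact force between the fingers and spacer below 0.05 N and angle between the y axis of needle_tip and the y axis of zero_mark, either way round between 0.428 and 0.828 rad and x of master_c in the frame of master_tray between -0.06 and 0.06 m and y of master_c in the frame of master_tray between -0.035 and 0.035 m and z of master_c in the frame of master_tray between 0.03 and 0.038 m and linear speed of each of master, spacer below 0.01 m/s); the robot touches nothing.
It fails at once if a block forced against the anvil or the end stop with more than 20 N (contact force between any of master, spacer and anvil above 20 N or contact force between any of master, spacer and end_stop above 20 N).
It fails at once if a block slammed down (more than 80 N) (contact force between any of master, spacer and comparator above 80 N or contact force between master and master_tray above 80 N).
It fails at once if a bystander disturbed (moved more than 15 mm) (distance of any of white_spacer, setting_ring, loupe from where it was at the start of the episode above 0.015 m).
It also fails if it takes over 72 s, if anything falls off the work surface, if the arm or the gripper's body presses on something with over 40 N, if the wrist force passes 120 N, or if a joint passes its speed limit or range.

## Working session

There is one attempt and no reset: what is moved stays moved. The work goes in short steps, each a Python script; the robot and the scene stay as the last script left them, time stands still between calls to the robot, and variables do not carry over. Pictures are saved under pics/ and viewed, and the job is handed in when it is done.

```bash
mkdir -p pics; ls; python3 - <<'E'
from station import r
import cv2,numpy as np
s=r.sense(); print({k:np.round(v,3) for k,v in s.items()})
for n in ["scene","top","wrist"]:
    p=r.snapshot(n); cv2.imwrite(f"pics/a_{n}.png",p["frame"][:,:,::-1])
    print(n,p["fx"],p["fy"],p["cx"],p["cy"],np.round(p["R"],3).tolist(),np.round(p["t"],3), np.round(-np.array(p["R"]).T@p["t"],3))
E
```

```text
pics
{'clock': np.float64(0.0), 'joints': array([ 64.932,   5.261,  70.581,  -0.   , 104.267,  -3.248]), 'joint_vel': array([ 0.043, -0.032, -0.087,  0.039,  0.013, -0.104]), 'joint_torque': array([-1.0000e-03, -4.4643e+01, -4.0646e+01,  7.0000e-02,  2.9000e-02,
       -0.0000e+00]), 'tcp_pos': array([0.223, 0.557, 0.404]), 'orientation': array([-1.79892e+02, -6.00000e-03,  1.58180e+02]), 'contact_force': array([-1.221, -0.463, -0.184]), 'torque': array([0.011, 0.023, 0.022]), 'opening': np.float64(0.088)}
scene 546.0126870117017 546.0126870117017 282.5742330153611 205.61132394719826 [[0.479, 0.878, 0.009], [0.663, -0.355, -0.66], [-0.576, 0.322, -0.752]] [-0.225 -0.309  1.65 ] [ 1.262 -0.444  1.038]
top 404.32073745769924 404.32073745769924 278.83118933594324 212.03551525525992 [[-0.015, -1.0, 0.004], [-0.996, 0.015, -0.091], [0.091, -0.006, -0.996]] [0.016 0.519 0.816] [0.443 0.013 0.86 ]
wrist 312.917208796469 312.917208796469 274.43505310601125 206.61579871732667 [[0.372, 0.928, -0.001], [0.9, -0.36, 0.247], [0.229, -0.093, -0.969]] [-0.599 -0.029  0.388] [0.16  0.582 0.383]
```

View pics/a_scene.png

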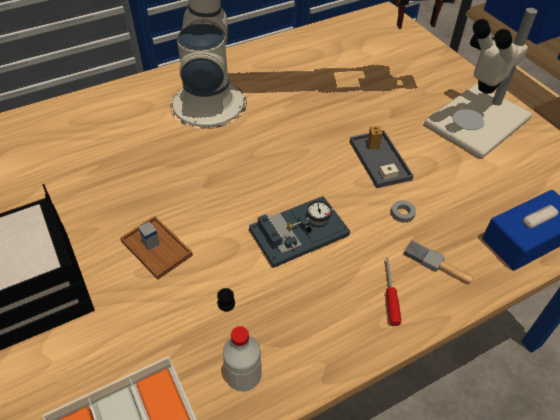

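View pics/a_top.png

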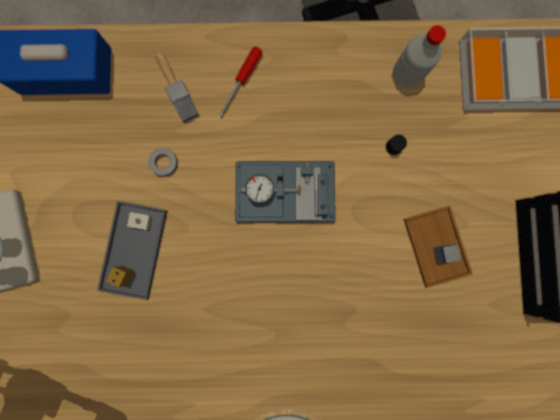

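View pics/a_wrist.png

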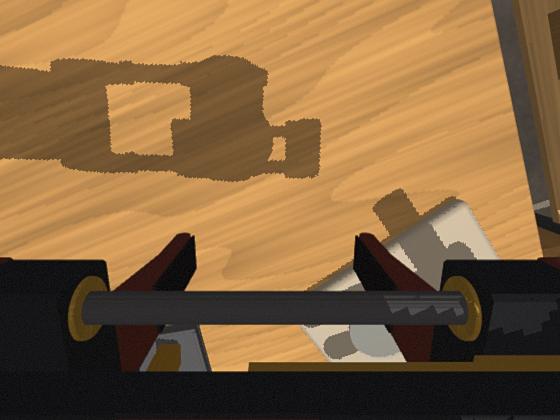

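```bash
python3 - <<'E'
import cv2
a=cv2.imread("pics/a_top.png")
cv2.imwrite("pics/z1.png",cv2.resize(a[150:235,225:345],None,fx=6.5,fy=6.5,interpolation=cv2.INTER_CUBIC))
L=cv2.resize(a[195:305,90:175],None,fx=4.5,fy=4.5,interpolation=cv2.INTER_CUBIC)
R=cv2.resize(a[195:305,395:480],None,fx=4.5,fy=4.5,interpolation=cv2.INTER_CUBIC)
cv2.imwrite("pics/z2.png",cv2.hconcat([L,R]))
E
```

```text
(no output)
```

View pics/z1.png

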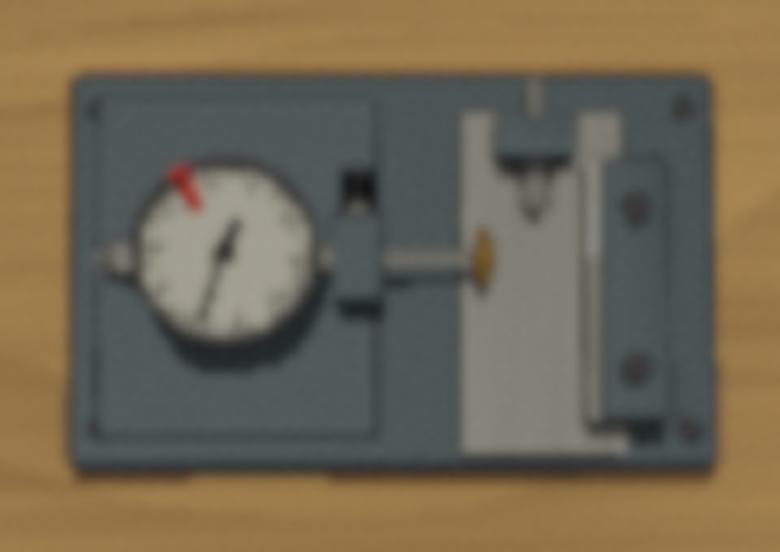

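View pics/z2.png

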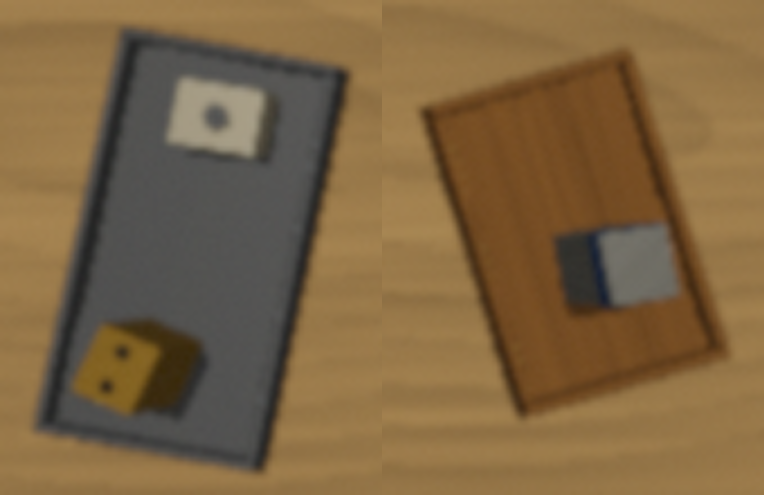

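```bash
cat > h.py <<'E'
from station import r
import numpy as np, cv2, pickle
def snap(n,f):
    p=r.snapshot(n); cv2.imwrite(f"pics/{f}.png",p["frame"][:,:,::-1]); pickle.dump(p,open(f"pics/{f}.pkl","wb")); return p
def load(f): return pickle.load(open(f"pics/{f}.pkl","rb"))
def ray(p,u,v,z):
    R=np.array(p["R"]);t=np.array(p["t"]); c=-R.T@t
    d=R.T@np.array([(u-p["cx"])/p["fx"],(v-p["cy"])/p["fy"],1.0])
    return (c+d*(z-c[2])/d[2])
def proj(p,X):
    q=np.array(p["R"])@np.array(X)+np.array(p["t"]); return np.array([p["fx"]*q[0]/q[2]+p["cx"],p["fy"]*q[1]/q[2]+p["cy"]])
def st(msg=""):
    s=r.sense(); print(msg,"t",round(float(s["clock"]),2),"tcp",np.round(s["tcp_pos"],4),"rpy",np.round(s["orientation"],2),"F",np.round(s["contact_force"],2),"op",round(float(s["opening"]),4)); return s
E
python3 - <<'E'
from h import *
p=snap("top","top0")
def f(n,zx,zy,x0,y0,s,z): print(n,np.round(ray(p,x0+(zx+.5)/s-.5,y0+(zy+.5)/s-.5,z),4))
f("dial",227,254,225,150,6.5,.061)
f("anvil L face top (y=-60) near",597,420,225,150,6.5,.054)
f("anvil face far",597,160,225,150,6.5,.054)
f("table NW",463,112,225,150,6.5,.028); f("table SW",463,452,225,150,6.5,.028)
f("table NE",622,112,225,150,6.5,.028)
f("master top c",(600+668+680+607)/4-382,(232+223+298+307)/4,395,195,4.5,.062)
for q in [(382+43,110),(628,52),(726,352),(522,415)]: f("mtray",q[0]-382,q[1],395,195,4.5,.016)
f("spacer top",(106+162+138+72)/4,(324+340+416+392)/4,90,195,4.5,.061)
for q in [(125,30),(348,70),(263,470),(36,430)]: f("ptray",q[0],q[1],90,195,4.5,.018)
f("white",217,117,90,195,4.5,.027)
E
```

```text
dial [0.5632 0.0462 0.061 ]
anvil L face top (y=-60) near [ 0.511  -0.0668  0.054 ]
anvil face far [ 0.5921 -0.0687  0.054 ]
table NW [ 0.6131 -0.0287  0.028 ]
table SW [ 0.5037 -0.0266  0.028 ]
table NE [ 0.6124 -0.0798  0.028 ]
master top c [ 0.4288 -0.3303  0.062 ]
mtray [ 0.5013 -0.2543  0.016 ]
mtray [ 0.527  -0.3504  0.016 ]
mtray [ 0.3876 -0.3882  0.016 ]
mtray [ 0.3604 -0.2927  0.016 ]
spacer top [0.3944 0.3278 0.061 ]
ptray [0.5474 0.3455 0.018 ]
ptray [0.5271 0.2418 0.018 ]
ptray [0.3448 0.2786 0.018 ]
ptray [0.3644 0.3822 0.018 ]
white [0.5055 0.2991 0.027 ]
```

```bash
python3 - <<'E'
from h import *
r.reach([0.545,-0.03,0.36],[180,0,90]); st()
snap("wrist","w_comp"); 
E
```

```text
t 2.58 tcp [ 0.5451 -0.0292  0.3601] rpy [ 1.7999e+02 -1.0000e-02  9.0080e+01] F [-0.23  0.72 -0.75] op 0.0881
```

View pics/w_comp.png

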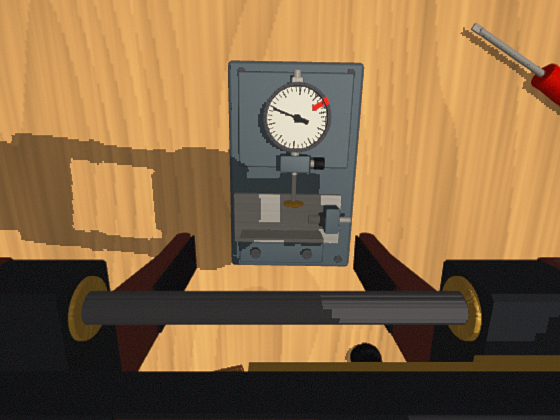

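```bash
python3 - <<'E'
import cv2
a=cv2.imread("pics/w_comp.png")
cv2.imwrite("pics/z3.png",cv2.resize(a[145:275,220:370],None,fx=4.6,fy=4.6,interpolation=cv2.INTER_CUBIC))
E
```

```text
(no output)
```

View pics/z3.png

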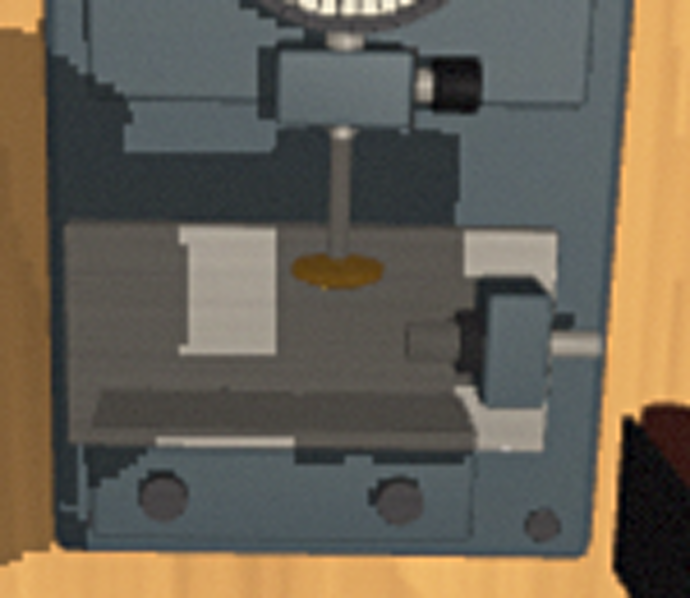

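```bash
python3 - <<'E'
from h import *
p=load("w_comp")
def f(n,u,v,z):
    print(n,np.round(ray(p,220+(u+.5)/4.6-.5,145+(v+.5)/4.6-.5,z),4))
f("anvil top L (-52,-60)",70,440,.054);f("anvil top R (30,-60)",473,452,.054)
f("table (-60,-22)",65,223,.028);f("table (50,-22)",556,229,.028)
f("stop tip (16,-45)",406,341,.037)
f("plunger c (0,-32)",339,284,.042)
a=cv2.imread("pics/w_comp.png"); 
g=cv2.cvtColor(a[80:155,255:340],cv2.COLOR_BGR2HSV); m=((g[:,:,1]<60)&(g[:,:,2]>150)).astype('uint8')
c=max(cv2.findContours(m,0,2)[0],key=cv2.contourArea); e=cv2.fitEllipse(c); print(e)
print("dial", ray(p,e[0][0]+255,e[0][1]+80,.061))
E
```

```text
anvil top L (-52,-60) [ 0.5063 -0.068   0.054 ]
anvil top R (30,-60) [ 0.5911 -0.0706  0.054 ]
table (-60,-22) [ 0.5033 -0.0269  0.028 ]
table (50,-22) [ 0.6117 -0.0281  0.028 ]
stop tip (16,-45) [ 0.5782 -0.0513  0.037 ]
plunger c (0,-32) [ 0.5631 -0.0371  0.042 ]
((41.08155059814453, 37.72266387939453), (53.177188873291016, 58.75432586669922), 5.101704120635986)
dial [0.56296176 0.04587035 0.061     ]
```

```bash
python3 - <<'E'
from h import *
r.reach([0.429,-0.330,0.30],[180,0,97.5]); st()
snap("wrist","w_mas"); snap("top","top1")
E
```

```text
t 3.88 tcp [ 0.4296 -0.3293  0.3004] rpy [179.96   0.    97.55] F [ 0.48 -0.45  0.18] op 0.0881
```

View pics/w_mas.png

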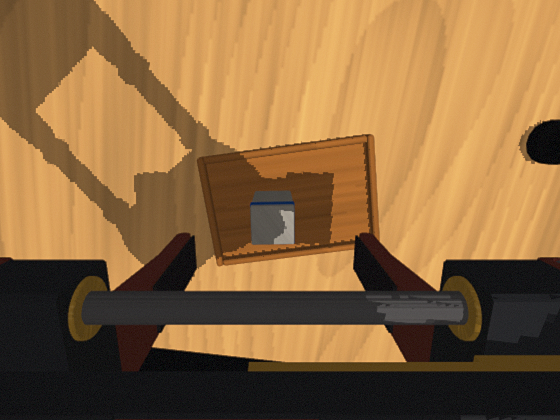

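```bash
python3 - <<'E'
import cv2
a=cv2.imread("pics/w_mas.png")
cv2.imwrite("pics/z4.png",cv2.resize(a[180:260,230:320],None,fx=7,fy=7,interpolation=cv2.INTER_CUBIC))
E
```

```text
(no output)
```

View pics/z4.png

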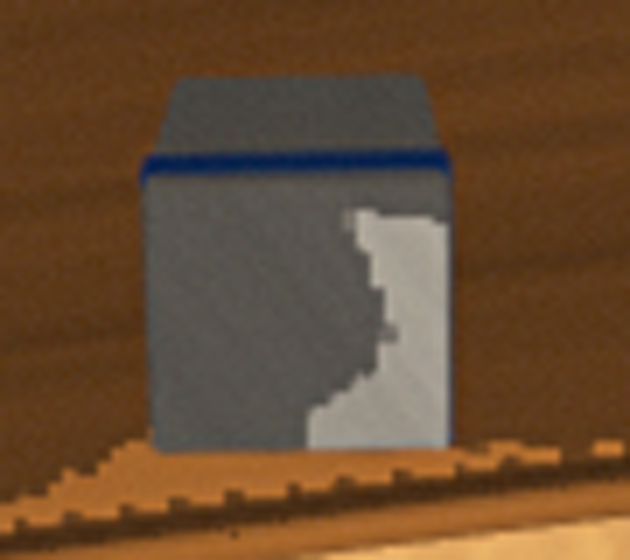

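```bash
python3 - <<'E'
from h import *
p=load("w_mas")
P=[ray(p,230+(u+.5)/7-.5,180+(v+.5)/7-.5,.062) for u,v in [(143,177),(449,172),(451,450),(153,450)]]
P=np.array(P);print(np.round(P,4),P.mean(0))
for i in range(4):
    d=P[(i+1)%4]-P[i]; print(np.linalg.norm(d),np.degrees(np.arctan2(d[1],d[0])))
E
```

```text
[[ 0.4101 -0.3184  0.062 ]
 [ 0.441  -0.3138  0.062 ]
 [ 0.4457 -0.3437  0.062 ]
 [ 0.4145 -0.3478  0.062 ]] [ 0.42783184 -0.33091989  0.062     ]
0.03128509650167307 8.498139266862244
0.030243557595179136 -81.17806034476193
0.03146860858771452 -172.4754599058942
0.029708370776867988 98.48261017407869
```

```bash
cat >> h.py <<'E'
def favg(n=5,dt=0.01):
    F=[]
    for _ in range(n):
        r.wait(dt); s=r.sense(); F.append(np.r_[s["contact_force"],s["torque"]])
    return np.mean(F,0)
E
python3 - <<'E'
from h import *
r.servo_line([0.4278,-0.3309,0.212],[180,0,98.1],speed=0.1)
st("down"); r.grab(20); st("grab"); 
snap("wrist","w_grab")
for i in range(3): print(np.round(favg(5),2))
s=r.sense()
r.servo_line([0.4278,-0.3309,0.222],speed=0.05); st()
for i in range(2): print(np.round(favg(5),2))
E
```

```text
down t 5.01 tcp [ 0.428  -0.3311  0.2129] rpy [1.7994e+02 6.0000e-02 9.8100e+01] F [ 0.48  0.16 -0.02] op 0.088
grab t 5.91 tcp [ 0.4279 -0.3309  0.212 ] rpy [179.98   0.    98.1 ] F [ 0.76 -0.31  0.19] op 0.0319
[ 1.38 -0.05 -0.37 -0.02 -0.13  0.  ]
[ 1.39 -0.22 -0.48 -0.08 -0.13 -0.  ]
[ 1.33 -0.23 -0.39 -0.07 -0.15  0.02]
 t 6.43 tcp [ 0.4278 -0.331   0.2222] rpy [1.80e+02 1.00e-02 9.81e+01] F [ 0.24  0.51 -4.24] op 0.032
[-0.32  0.13 -3.9  -0.05  0.05  0.04]
[-0.08  0.31 -3.68 -0.06  0.04  0.01]
```

View pics/w_grab.png

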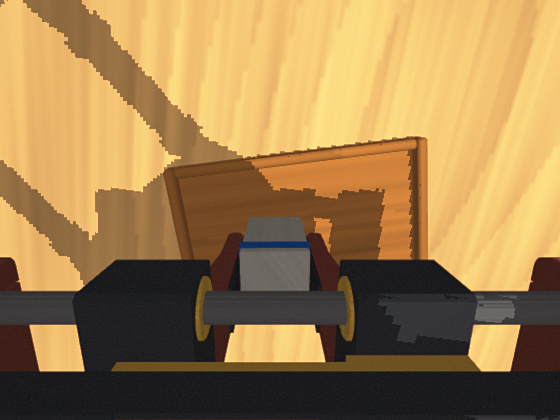

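```bash
cat >> h.py <<'E'
ORI=np.array([0.5625,-0.007]); YAW=np.radians(-1.1)
def c2w(x,y,ori=ORI,yaw=YAW):
    return ori+np.array([np.cos(yaw)*x-np.sin(yaw)*y,np.sin(yaw)*x+np.cos(yaw)*y])
def w2c(p,ori=ORI,yaw=YAW):
    d=np.array(p[:2])-ori; return np.array([np.cos(yaw)*d[0]+np.sin(yaw)*d[1],-np.sin(yaw)*d[0]+np.cos(yaw)*d[1]])
RW=[180,0,90+np.degrees(YAW)]
def feel(pos,d,step,maxd,dF,F0,speed=0.01,n=3):
    """step along unit d until force against motion grows by dF"""
    pos=np.array(pos,float);d=np.array(d,float);q=pos
    k=0
    while k*step<maxd:
        k+=1; q=pos+d*step*k
        r.servo_line(q.tolist(),speed=speed)
        F=favg(n); f=-(F-F0)[:3]@d
        print(k,np.round(step*k*1e3,2),"f",round(f,2),"F",np.round((F-F0)[:3],2),"act",np.round((r.sense()["tcp_pos"]-pos)@d*1e3,2))
        if f>dF: break
    return q
E
python3 - <<'E'
from h import *
r.servo_line([0.4278,-0.3309,0.30],speed=0.2)
a=c2w(-36,-40.) if 0 else c2w(-.036,-.040)
print(a)
r.reach([*a,0.262],RW); st()
r.servo_line([*a,0.238],speed=0.08); r.wait(0.2)
F0=favg(8); print(np.round(F0,2)); np.save("F0.npy",F0); st()
snap("wrist","w_app"); snap("top","top2")
E
```

```text
[ 0.52573874 -0.04630152]
 t 8.22 tcp [ 0.5256 -0.047   0.2614] rpy [-1.7994e+02  3.0000e-02  8.8870e+01] F [-0.75 -0.24 -4.1 ] op 0.0322
[ 0.02 -0.24 -4.06 -0.07  0.07  0.02]
 t 8.93 tcp [ 0.5259 -0.0463  0.2386] rpy [1.7994e+02 1.0000e-02 8.8900e+01] F [ 0.08 -0.54 -3.32] op 0.0319
```

View pics/w_app.png

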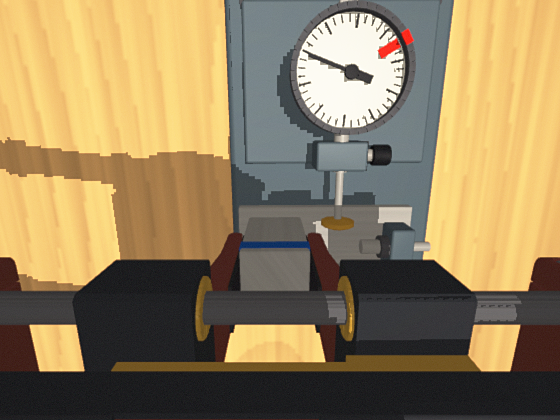

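```bash
python3 - <<'E'
from h import *
F0=np.load("F0.npy"); a=c2w(-.036,-.040)
q=feel([*a,.238],[0,0,-1],0.0006,0.007,2.0,F0,speed=0.02)
st(); print(q)
E
```

```text
1 0.6 f -0.43 F [-0.17  0.21 -0.43] act 0.61
2 1.2 f 0.79 F [-0.14  0.22  0.79] act 1.29
3 1.8 f 0.37 F [-0.28 -0.04  0.37] act 1.86
4 2.4 f 0.31 F [-0.04  0.22  0.31] act 2.46
5 3.0 f -0.22 F [-0.01 -0.14 -0.22] act 3.06
6 3.6 f 0.17 F [ 0.17 -0.05  0.17] act 3.67
7 4.2 f 1.44 F [-0.04 -0.35  1.44] act 4.01
8 4.8 f 7.23 F [-2.22  1.01  7.23] act 4.04
 t 11.23 tcp [ 0.5258 -0.0463  0.234 ] rpy [179.97   0.    88.9 ] F [-1.83  1.27  2.85] op 0.032
[ 0.52573874 -0.04630152  0.2332    ]
```

```bash
python3 - <<'E'
from h import *
a=c2w(-.036,-.040)
r.servo_line([*a,.2341],speed=0.02); r.wait(.15)
F0=favg(6); print(np.round(F0,2)); np.save("F1.npy",F0)
d=np.array([np.sin(YAW),-np.cos(YAW),0])
q=feel([*a,.2341],d,0.0005,0.010,2.5,F0,speed=0.02)
st(); print(q, w2c(q)); np.save("qa.npy",q)
E
```

```text
[ 0.36  0.49 -1.19 -0.02  0.08 -0.02]
1 0.5 f 0.77 F [ 0.54  0.76 -0.28] act 0.31
2 1.0 f 0.92 F [-0.29  0.93 -1.12] act 1.01
3 1.5 f 0.81 F [-0.34  0.82 -1.35] act 1.57
4 2.0 f -0.44 F [-0.41 -0.43 -1.66] act 2.1
5 2.5 f -0.07 F [-0.31 -0.07 -1.41] act 2.59
6 3.0 f -0.25 F [-0.59 -0.23 -2.2 ] act 3.09
7 3.5 f 1.08 F [ 0.08  1.08 -2.15] act 3.38
8 4.0 f 4.67 F [-0.41  4.68 -2.54] act 3.58
 t 13.88 tcp [ 0.5257 -0.0499  0.234 ] rpy [-1.7999e+02 -6.0000e-02  8.8920e+01] F [ 0.18  5.09 -3.45] op 0.032
[ 0.52566195 -0.05030078  0.2341    ] [-0.036 -0.044]
```

```bash
python3 - <<'E'
from h import *
F0=np.load("F1.npy")
x,y=-.036,-.044; dx=np.array([np.cos(YAW),np.sin(YAW),0]); dy=np.array([-np.sin(YAW),np.cos(YAW),0])
while x<-.0035:
    x+=.004 if x<-.0085 else .002
    r.servo_line([*c2w(x,y),.2341],speed=0.04)
    F=favg(3)-F0; fx,fy=-F[:3]@dx, F[:3]@dy
    print(np.round(x*1e3,1),np.round(y*1e3,2),"fx",round(fx,2),"fy",round(fy,2),"Fz",round(F[2],2),"Mz",round(F[5],3))
    if fx>7: break
    if fy>6: y+=.0002
    elif fy<2.5: y-=.0002
np.save("xy.npy",[x,y]); st()
E
```

```text
-32.0 -44.0 fx 3.7 fy 4.14 Fz 0.05 Mz -0.011
-28.0 -44.0 fx 3.71 fy 4.57 Fz 0.59 Mz 0.007
-24.0 -44.0 fx 4.35 fy 4.59 Fz 0.1 Mz -0.036
-20.0 -44.0 fx 5.76 fy 4.47 Fz 1.17 Mz -0.045
-16.0 -44.0 fx 7.9 fy 4.88 Fz 2.01 Mz -0.077
 t 15.26 tcp [ 0.5448 -0.0502  0.2341] rpy [-1.7975e+02 -7.0000e-02  8.8920e+01] F [-7.82  6.05  0.98] op 0.032
```

```bash
python3 - <<'E'
from h import *
snap("wrist","w_in"); st(); print(np.round(favg(5)-np.load("F1.npy"),2))
E
```

```text
t 15.31 tcp [ 0.5448 -0.0502  0.234 ] rpy [-1.7975e+02 -7.0000e-02  8.8920e+01] F [-7.35  5.75  1.13] op 0.0323
[-7.64  5.33  2.34  0.93  1.35 -0.04]
```

View pics/w_in.png

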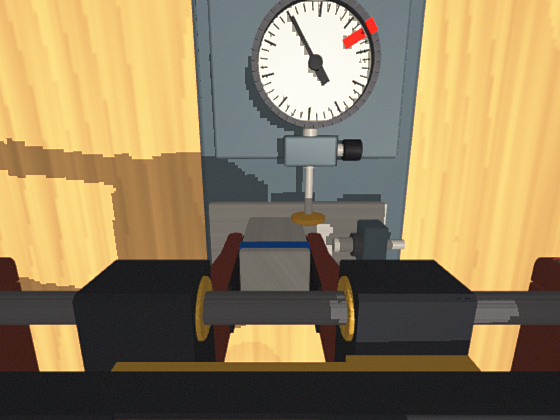

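```bash
python3 - <<'E'
from h import *
F0=np.load("F1.npy")
x,y=-.016,-.0439; dx=np.array([np.cos(YAW),np.sin(YAW),0]); dy=np.array([-np.sin(YAW),np.cos(YAW),0])
Z=.2343
base=0
while x<.003:
    x+=.003 if x<-.0045 else (.0015 if x<-.0025 else .0004)
    r.servo_line([*c2w(x,y),Z],speed=0.03)
    F=favg(3)-F0; fx,fy=-F[:3]@dx, F[:3]@dy
    print(np.round(x*1e3,1),np.round(y*1e3,2),"fx",round(fx,2),"fy",round(fy,2),"Fz",round(F[2],2),"Mz",round(F[5],3),"actx",np.round(w2c(r.sense()["tcp_pos"])*1e3,2))
    if fx>(9.5 if x<-.004 else base+3.5): break
    base=fx if x<-.0025 else min(base,fx)
    if fy>5: y+=.0002
    elif fy<2: y-=.0002
np.save("xy.npy",[x,y]); st()
E
```

```text
-13.0 -43.9 fx 6.98 fy 4.67 Fz 1.84 Mz -0.05 actx [-13.8  -43.47]
-10.0 -43.9 fx 6.96 fy 4.95 Fz 1.89 Mz -0.025 actx [-10.84 -43.48]
-7.0 -43.9 fx 6.74 fy 4.68 Fz 1.82 Mz -0.032 actx [ -7.86 -43.44]
-4.0 -43.9 fx 7.14 fy 5.08 Fz 1.59 Mz -0.042 actx [ -4.85 -43.44]
-2.5 -43.7 fx 6.6 fy 4.22 Fz 1.56 Mz -0.039 actx [ -3.38 -43.36]
-1.0 -43.7 fx 7.07 fy 4.28 Fz 1.34 Mz -0.018 actx [ -1.91 -43.37]
-0.6 -43.7 fx 8.3 fy 4.01 Fz 1.87 Mz -0.022 actx [ -1.65 -43.37]
-0.2 -43.7 fx 8.58 fy 3.81 Fz 2.71 Mz -0.02 actx [ -1.27 -43.36]
0.2 -43.7 fx 8.71 fy 4.35 Fz 2.52 Mz -0.024 actx [ -0.85 -43.37]
0.6 -43.7 fx 8.6 fy 4.07 Fz 2.2 Mz -0.048 actx [ -0.46 -43.34]
1.0 -43.7 fx 8.38 fy 3.72 Fz 1.95 Mz -0.03 actx [ -0.05 -43.34]
1.4 -43.7 fx 8.26 fy 4.36 Fz 2.05 Mz 0.004 actx [  0.35 -43.37]
1.8 -43.7 fx 8.11 fy 3.96 Fz 2.62 Mz -0.029 actx [  0.74 -43.35]
2.2 -43.7 fx 8.59 fy 4.05 Fz 1.91 Mz -0.028 actx [  1.14 -43.36]
2.6 -43.7 fx 8.46 fy 4.46 Fz 2.34 Mz -0.006 actx [  1.55 -43.36]
3.0 -43.7 fx 8.49 fy 4.17 Fz 1.88 Mz -0.051 actx [  1.95 -43.35]
3.4 -43.7 fx 8.24 fy 4.12 Fz 2.2 Mz -0.006 actx [  2.32 -43.34]
 t 20.02 tcp [ 0.564  -0.0504  0.234 ] rpy [-1.797e+02 -5.000e-02  8.891e+01] F [-7.59  4.46  1.13] op 0.0318
```

```bash
python3 - <<'E'
from h import *
p=snap("wrist","w_in2"); 
E
```

```text
(no output)
```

View pics/w_in2.png

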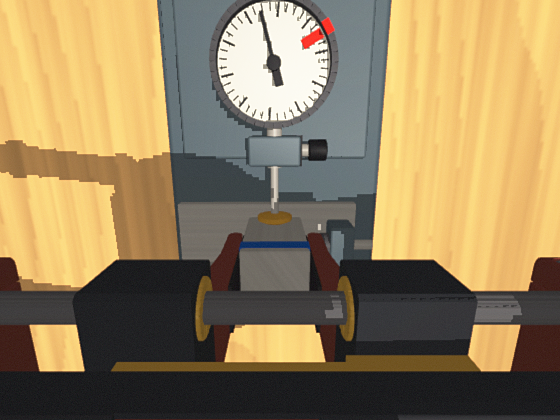

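```bash
python3 - <<'E'
from h import *
p=load("w_in2")
print("dial",ray(p,273.5,62,.061),"plunger",ray(p,274.5,217,.048))
P=[ray(p,u,v,.084) for u,v in [(240,248),(309,248),(240,290),(309,290)]]; print(np.round(P,4))
p=load("w_in"); P=[ray(p,u,v,.084) for u,v in [(240,248),(309,248)]]; print(np.round(P,4), ray(p,308,217,.048), ray(p,316,63,.061))
import cv2
a=cv2.imread("pics/w_in.png");b=cv2.imread("pics/w_in2.png")
z=lambda i:cv2.resize(i[195:300,200:400],None,fx=3.8,fy=2.8,interpolation=cv2.INTER_CUBIC)
cv2.imwrite("pics/z5.png",cv2.vconcat([z(a),z(b)]))
E
```

```text
dial [0.56387005 0.04537261 0.061     ] plunger [ 0.5628233  -0.03076551  0.048     ]
[[ 0.5477 -0.0343  0.084 ]
 [ 0.5781 -0.0348  0.084 ]
 [ 0.5468 -0.0548  0.084 ]
 [ 0.5783 -0.0553  0.084 ]]
[[ 0.5286 -0.034   0.084 ]
 [ 0.559  -0.0346  0.084 ]] [ 0.56211129 -0.03081449  0.048     ] [0.56383624 0.04485896 0.061     ]
```

View pics/z5.png

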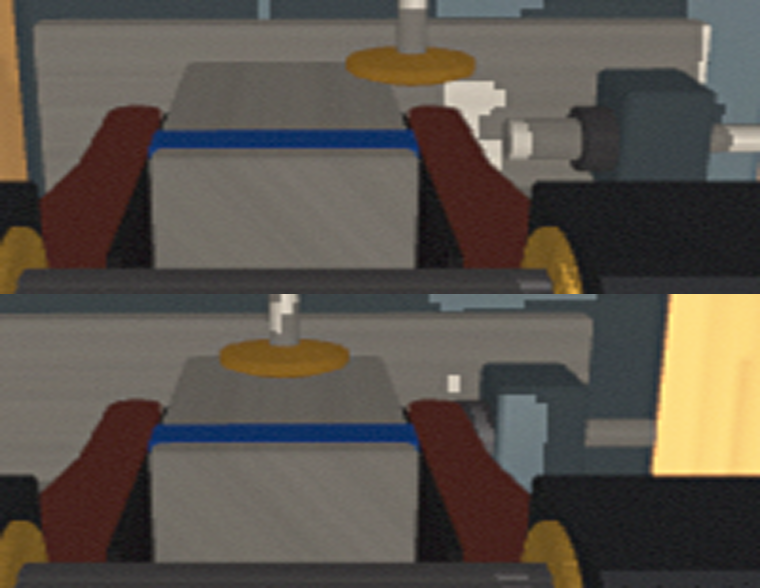

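```bash
python3 - <<'E'
from h import *
F0=np.load("F1.npy")
x,y=np.load("xy.npy"); dx=np.array([np.cos(YAW),np.sin(YAW),0]); dy=np.array([-np.sin(YAW),np.cos(YAW),0])
Z=.2347; y+=.0001
r.servo_line([*c2w(x,y),Z],speed=0.02)
base=99
for k in range(9):
    F=favg(4)-F0; fx,fy=-F[:3]@dx, F[:3]@dy
    print(np.round(x*1e3,1),np.round(y*1e3,2),"fx",round(fx,2),"fy",round(fy,2),"Fz",round(F[2],2),"Mz",round(F[5],3),"act",np.round(w2c(r.sense()["tcp_pos"])*1e3,2))
    if fx>base+3.0 or fx>12: break
    if k: base=min(base,fx)
    x+=.0003
    r.servo_line([*c2w(x,y),Z],speed=0.02)
np.save("xy.npy",[x,y]); st()
E
```

```text
3.4 -43.6 fx 7.39 fy 3.7 Fz 0.32 Mz -0.02 act [  2.36 -43.32]
3.7 -43.6 fx 8.87 fy 3.83 Fz 1.21 Mz -0.008 act [  2.5  -43.32]
4.0 -43.6 fx 10.36 fy 3.97 Fz 1.89 Mz 0.017 act [  2.65 -43.33]
4.3 -43.6 fx 11.25 fy 3.95 Fz 2.33 Mz -0.001 act [  2.8  -43.33]
4.6 -43.6 fx 12.22 fy 3.8 Fz 3.18 Mz -0.016 act [  2.95 -43.32]
 t 21.49 tcp [ 0.5646 -0.0504  0.2341] rpy [-1.7955e+02 -4.0000e-02  8.8910e+01] F [-12.33   3.74   1.83] op 0.0318
```

```bash
python3 - <<'E'
from h import *
F0=np.load("F1.npy")
r.servo_line([*c2w(.0038,-.0435),.2344],speed=0.02); print(np.round(favg(4)-F0,2)); st()
r.let_go(); st(); r.wait(.2); print(np.round(favg(5)-F0,2)); st()
p=snap("wrist","w_rel"); snap("top","top3")
a=cv2.imread("pics/w_rel.png"); cv2.imwrite("pics/z6.png",cv2.resize(a[190:300,190:400],None,fx=3.8,fy=3.8,interpolation=cv2.INTER_CUBIC))
E
```

```text
[-9.34  3.51  2.49  0.72  1.71 -0.  ]
 t 21.77 tcp [ 0.5642 -0.0503  0.234 ] rpy [-1.7966e+02 -3.0000e-02  8.8910e+01] F [-9.1   3.8   1.54] op 0.0321
 t 22.75 tcp [ 0.5655 -0.0506  0.2344] rpy [-180.     0.    88.9] F [ 0.41  0.17 -0.07] op 0.0875
[-0.99 -0.74  0.91 -0.05 -0.01  0.05]
 t 22.99 tcp [ 0.5655 -0.0506  0.2344] rpy [180.    0.   88.9] F [-0.41  0.03  0.26] op 0.0879
```

View pics/z6.png

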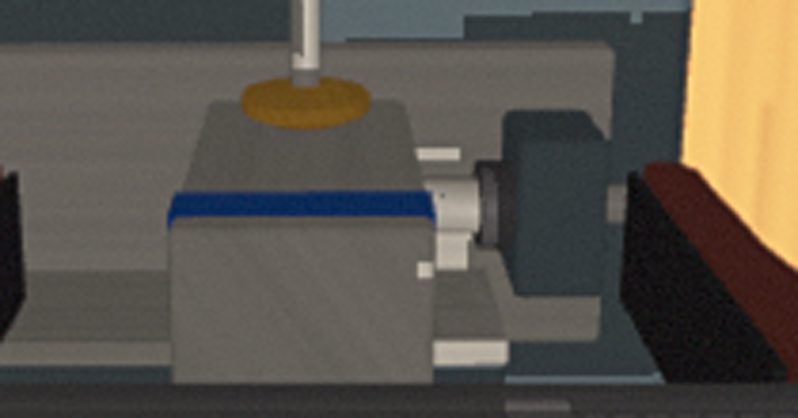

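View pics/w_rel.png

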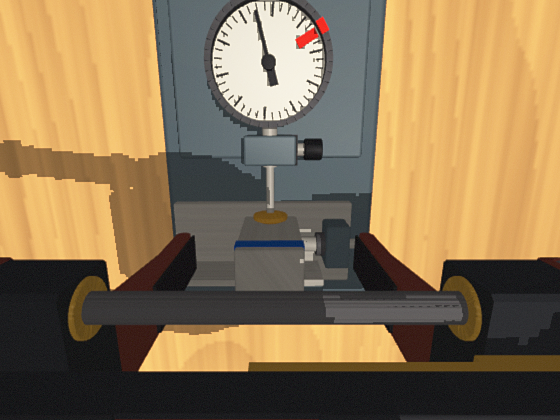

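```bash
python3 - <<'E'
from h import *
s=r.sense(); q=s["tcp_pos"]
r.servo_line([q[0],q[1],.29],speed=0.2)
r.reach([.5655,.0465,.29],[180,0,55]); r.wait(.1); st()
p=snap("wrist","w_dial")
a=cv2.imread("pics/w_dial.png"); cv2.imwrite("pics/z7.png",cv2.resize(a[120:320,180:380],None,fx=3,fy=3,interpolation=cv2.INTER_CUBIC))
E
```

```text
t 24.38 tcp [0.5655 0.0458 0.2893] rpy [-1.7995e+02  5.0000e-02  5.5020e+01] F [-0.23 -0.07 -0.09] op 0.088
```

View pics/z7.png

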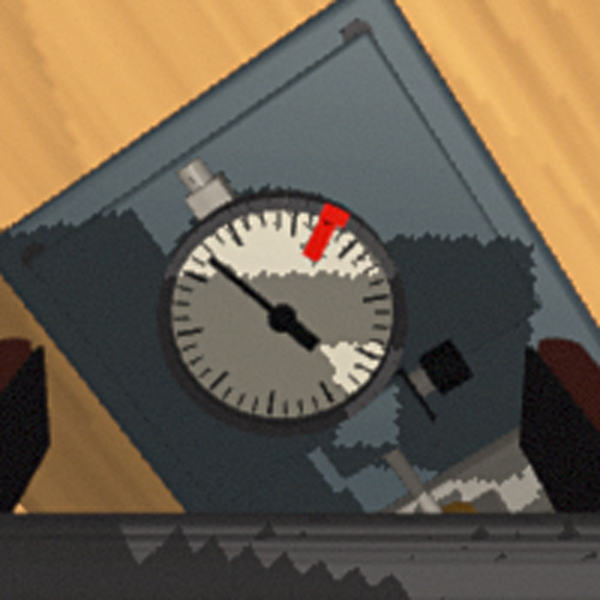

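```bash
cat >> h.py <<'E'
def dial(p,box,s,cz,tip,red,z=.061):
    f=lambda q: ray(p,box[0]+(q[0]+.5)/s-.5,box[1]+(q[1]+.5)/s-.5,z)
    c,t,m=f(cz),f(tip),f(red); 
    A=lambda v: np.degrees(np.arctan2(v[1],v[0]))
    return c,A(t-c),A(m-c),np.linalg.norm(t-c),np.linalg.norm(m-c)
E
python3 - <<'E'
from h import *
p=load("w_dial")
# rim ellipse: cols 160..405, rows 192..435
c,n,m,rn,rm=dial(p,(180,120),3,(283,318),(210,259),(326,232)); print(c,n,m,rn,rm,"diff",n-m)
f=lambda u,v: ray(p,180+(u+.5)/3-.5,120+(v+.5)/3-.5,.060)
P=[f(160,313),f(405,313),f(283,192),f(283,437)]; print(np.round(P,4),np.mean(P,0))
f=lambda u,v,z: ray(p,180+(u+.5)/3-.5,120+(v+.5)/3-.5,z)
print("knob corners", [np.round(f(u,v,.045)-c,4)[:2] for u,v in [(447,340),(472,378),(442,395),(418,352)]])
E
```

```text
[0.56472827 0.04672715 0.061     ] 104.74252053459531 29.508887691033603 0.021781930198415504 0.022583525252896693 diff 75.23363284356171
[[0.5418 0.0638 0.06  ]
 [0.5885 0.0312 0.06  ]
 [0.5816 0.0708 0.06  ]
 [0.5473 0.0219 0.06  ]] [0.56479783 0.04693338 0.06      ]
knob corners [array([ 0.0274, -0.0325]), array([ 0.0271, -0.0447]), array([ 0.0184, -0.0442]), array([ 0.0197, -0.031 ])]
```

```bash
python3 - <<'E'
from h import *
C=[.5654,.0467]
r.reach([*C,.262],[180,0,62]); r.servo_line([*C,.2345],speed=0.08); st()
r.grab(20); st("grip")
for y in (80,100,117): r.reach([*C,.2345],[180,0,y]); st(y)
r.let_go(); r.servo_line([*C,.29],speed=0.2); r.wait(.1)
st(); p=snap("wrist","w_dial2")
a=cv2.imread("pics/w_dial2.png"); cv2.imwrite("pics/z8.png",cv2.resize(a[120:320,180:380],None,fx=3,fy=3,interpolation=cv2.INTER_CUBIC))
E
```

```text
t 25.17 tcp [0.5653 0.0467 0.234 ] rpy [-1.7995e+02  3.0000e-02  6.1980e+01] F [0.58 0.73 1.37] op 0.0877
grip t 25.75 tcp [0.5652 0.0469 0.2348] rpy [-1.7996e+02 -1.0000e-02  6.2010e+01] F [-2.22  0.64  3.05] op 0.0573
80 t 26.15 tcp [0.565  0.047  0.2347] rpy [-1.7991e+02 -2.0000e-02  7.9940e+01] F [-4.59  1.42  2.85] op 0.0575
100 t 26.57 tcp [0.5648 0.047  0.2347] rpy [-1.7986e+02 -5.0000e-02  9.9930e+01] F [-6.96  0.88  6.11] op 0.0574
117 t 26.96 tcp [0.5646 0.0469 0.2347] rpy [-1.7983e+02 -1.1000e-01  1.1693e+02] F [-7.8   1.01  5.86] op 0.0576
 t 28.14 tcp [0.5652 0.0467 0.2886] rpy [-1.799e+02 -5.000e-02  1.170e+02] F [-0.22  0.63 -0.27] op 0.0876
```

View pics/z8.png

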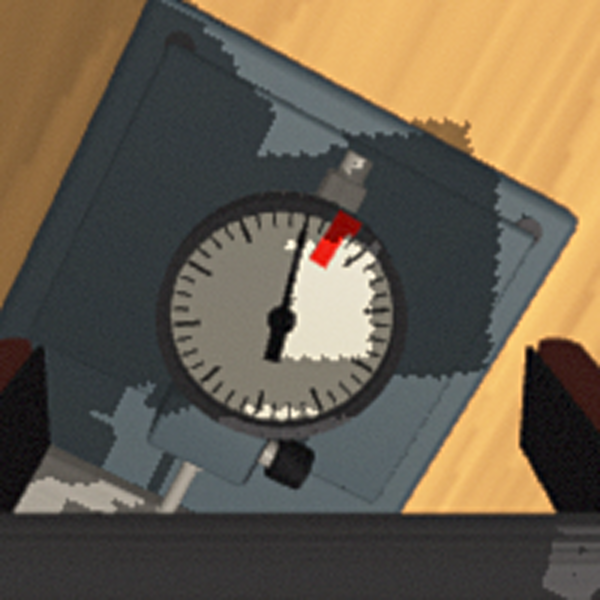

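```bash
python3 - <<'E'
from h import *
p=load("w_dial2")
c,n,m,rn,rm=dial(p,(180,120),3,(281,320),(305,220),(335,240)); print(c,n,m,rn,rm,"diff",n-m)
d=n-m
C=[.5645,.0467]
r.reach([*C,.262],[180,0,80]); r.servo_line([*C,.2345],speed=0.08)
r.grab(20); st("grip")
r.reach([*C,.2345],[180,0,80+d]); r.wait(.1); st()
r.let_go(); r.servo_line([*C,.29],speed=0.2); r.wait(.1)
st(); p=snap("wrist","w_dial3"); snap("scene","sc3")
a=cv2.imread("pics/w_dial3.png"); cv2.imwrite("pics/z9.png",cv2.resize(a[120:320,180:380],None,fx=3,fy=3,interpolation=cv2.INTER_CUBIC))
E
```

```text
[0.56326928 0.04694012 0.061     ] 104.06249279962117 84.20063228878631 0.024172161818078047 0.022544936186546707 diff 19.86186051083486
grip t 29.93 tcp [0.5645 0.0467 0.2348] rpy [ 1.7998e+02 -1.0000e-02  8.0000e+01] F [0.24 0.47 1.22] op 0.0574
 t 30.46 tcp [0.5644 0.0467 0.2347] rpy [-1.7998e+02 -1.0000e-02  9.9700e+01] F [-3.61  0.33  3.39] op 0.057
 t 31.64 tcp [0.5643 0.0467 0.2886] rpy [-1.7989e+02 -2.0000e-02  9.9860e+01] F [-0.54  0.83 -0.91] op 0.0879
```

View pics/z9.png

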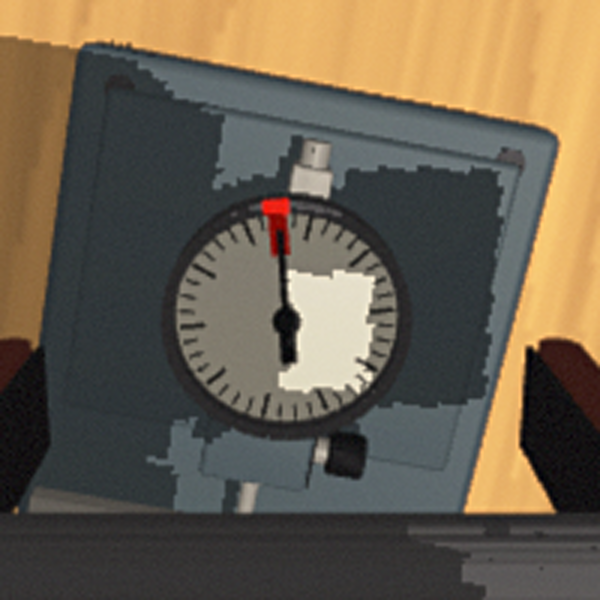

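```bash
python3 - <<'E'
from h import *
r.reach([.555,-.05,.29],[180,0,10]); r.wait(.05); st()
p=snap("wrist","w_gap")
a=cv2.imread("pics/w_gap.png"); cv2.imwrite("pics/z10.png",cv2.resize(a[130:320,180:380],None,fx=3.6,fy=3,interpolation=cv2.INTER_CUBIC))
E
```

```text
t 33.05 tcp [ 0.555  -0.0497  0.2897] rpy [-1.7999e+02  2.0000e-02  1.0080e+01] F [-0.63 -0.44 -1.26] op 0.0877
```

View pics/z10.png

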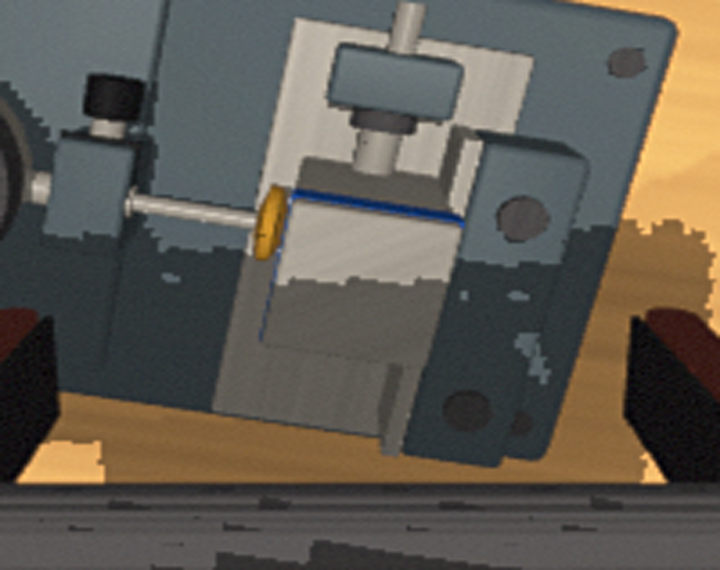

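```bash
python3 - <<'E'
from h import *
r.reach([.5642,-.0503,.27],RW); r.servo_line([.5642,-.0503,.234],speed=0.1); st()
r.grab(20); st("grab"); print(np.round(favg(3),2))
c=w2c([.5642,-.0500])
r.servo_line([.5642,-.0500,.2344],speed=.02)
r.servo_line([*c2w(c[0]-.042,c[1]+.0005),.2346],speed=.08); st()
q=c2w(c[0]-.042,c[1]+.0005)
r.servo_line([*q,.30],speed=.2)
r.reach([.436,-.326,.26],[180,0,98.1])
r.servo_line([.436,-.326,.2155],speed=.1); r.wait(.1); F=favg(4); st()
q=feel([.436,-.326,.2155],[0,0,-1],.0006,.0048,1.5,F,speed=.02)
r.let_go(); st()
r.servo_line([.436,-.326,.29],speed=.25); snap("wrist","w_back")
E
```

```text
t 34.85 tcp [ 0.5641 -0.0503  0.2337] rpy [-1.7995e+02 -1.0000e-02  8.8890e+01] F [0.29 0.   0.65] op 0.0875
grab t 35.75 tcp [ 0.5636 -0.0503  0.2341] rpy [-1.7985e+02 -1.0000e-02  8.8900e+01] F [-4.14  0.25  3.13] op 0.0319
[-4.64  0.28  3.45 -0.02  0.96  0.04]
 t 36.7 tcp [ 0.5223 -0.0486  0.2344] rpy [ 1.7999e+02 -1.0000e-02  8.8900e+01] F [-0.19  0.52 -4.46] op 0.0318
 t 39.02 tcp [ 0.4363 -0.3261  0.2164] rpy [1.7995e+02 6.0000e-02 9.8100e+01] F [-0.14 -0.15 -4.09] op 0.0322
1 0.6 f 0.1 F [-0.21 -0.19  0.1 ] act 0.35
2 1.2 f 0.25 F [-0.1  -0.48  0.25] act 1.26
3 1.8 f 0.46 F [ 0.25 -0.15  0.46] act 1.87
4 2.4 f -0.27 F [ 0.1  -0.48 -0.27] act 2.45
5 3.0 f -0.12 F [ 0.13 -0.87 -0.12] act 3.04
6 3.6 f 0.66 F [ 0.33 -0.86  0.66] act 3.53
7 4.2 f 6.31 F [-1.52  0.46  6.31] act 3.57
 t 41.92 tcp [ 0.436  -0.326   0.2113] rpy [-180.    -0.    98.1] F [ 0.56 -1.08 -0.37] op 0.0875
```

View pics/w_back.png

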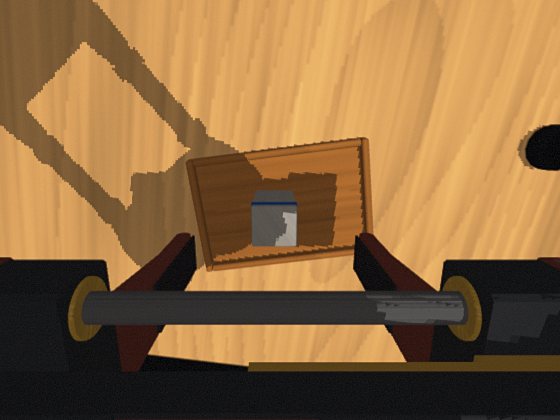

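```bash
python3 - <<'E'
from h import *
r.reach([.396,.326,.29],[180,0,73]); r.wait(.05); st()
p=snap("wrist","w_sp")
a=cv2.imread("pics/w_sp.png"); cv2.imwrite("pics/z11.png",cv2.resize(a[170:290,200:360],None,fx=5,fy=5,interpolation=cv2.INTER_CUBIC))
E
```

```text
t 44.82 tcp [0.3965 0.3255 0.29  ] rpy [1.7999e+02 1.0000e-02 7.2940e+01] F [ 0.11 -0.68  0.67] op 0.0881
```

View pics/z11.png

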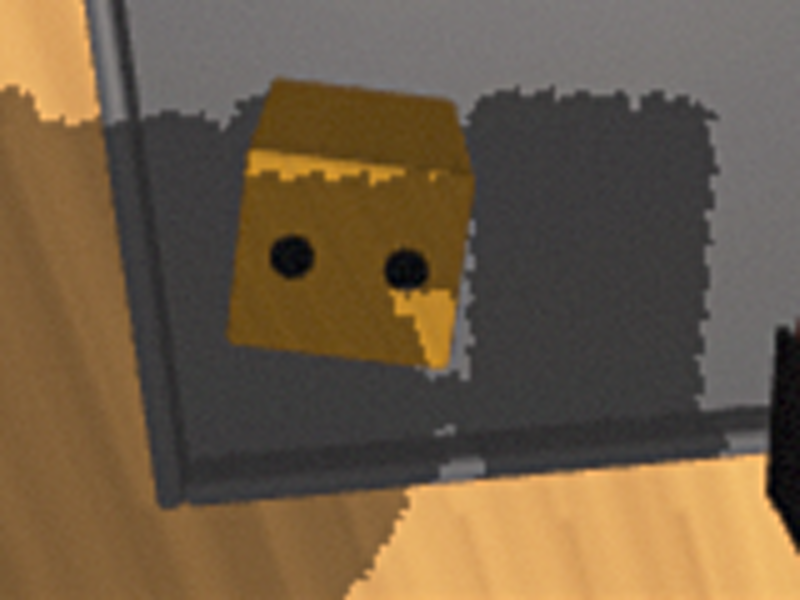

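```bash
python3 - <<'E'
from h import *
p=load("w_sp")
P=np.array([ray(p,200+(u+.5)/5-.5,170+(v+.5)/5-.5,.061) for u,v in [(248,150),(473,178),(447,369),(228,344)]]);print(np.round(P,4),P.mean(0))
for i in range(4):
    d=P[(i+1)%4]-P[i]; print(np.linalg.norm(d),np.degrees(np.arctan2(d[1],d[0])))
E
```

```text
[[0.385  0.349  0.061 ]
 [0.4132 0.3362 0.061 ]
 [0.402  0.3105 0.061 ]
 [0.3736 0.3232 0.061 ]] [0.39344974 0.32972941 0.061     ]
0.030995683771017805 -24.35776222203036
0.028022501661520025 -113.7016229082555
0.03110249657742656 156.02007240067277
0.028226583861394903 66.078181655958
```

```bash
python3 - <<'E'
from h import *
S=[.3934,.3297]
r.reach([*S,.255],[180,0,65.9]); r.servo_line([*S,.211],speed=.12); st()
r.grab(20); st("grab")
r.servo_line([*S,.295],speed=.2); st()
a=c2w(-.037,-.041)
r.reach([*a,.262],RW); r.servo_line([*a,.2375],speed=.1); r.wait(.15)
print(np.round(favg(4),2)); st()
r.servo_line([*a,.2344],speed=.02); r.wait(.1); F0=favg(5); np.save("F2.npy",F0); print(np.round(F0,2)); st()
snap("wrist","w_app2")
E
```

```text
t 45.65 tcp [0.3937 0.3298 0.212 ] rpy [ 1.7997e+02 -5.0000e-02  6.5940e+01] F [ 0.43  0.77 -0.38] op 0.0878
grab t 46.55 tcp [0.3936 0.3296 0.211 ] rpy [ 1.7997e+02 -1.0000e-02  6.5890e+01] F [ 1.2  -0.3  -0.46] op 0.0317
 t 47.12 tcp [0.3931 0.3296 0.2935] rpy [-1.7994e+02  9.0000e-02  6.5900e+01] F [-0.06 -0.23 -5.  ] op 0.0319
[-0.29  0.51 -4.01 -0.07  0.04 -0.  ]
 t 49.17 tcp [ 0.5248 -0.0472  0.238 ] rpy [1.7996e+02 1.0000e-02 8.8910e+01] F [ 0.26  0.81 -3.08] op 0.032
[-0.27 -0.18 -4.   -0.08  0.04 -0.02]
 t 49.62 tcp [ 0.5247 -0.0473  0.2344] rpy [-180.     0.    88.9] F [-0.76  0.11 -3.93] op 0.0317
```

View pics/w_app2.png

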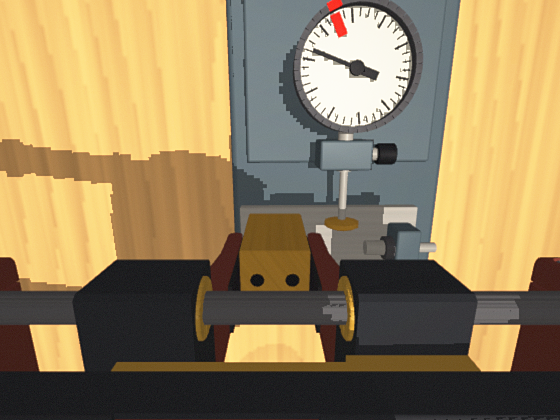

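```bash
python3 - <<'E'
from h import *
F0=np.load("F2.npy")
d=np.array([np.sin(YAW),-np.cos(YAW),0])
r.servo_line([*c2w(-.037,-.0430),.2344],speed=.03)
q=feel([*c2w(-.037,-.0430),.2344],d,.0004,.003,2.2,F0,speed=.02)
x,y=w2c(q); dx=np.array([np.cos(YAW),np.sin(YAW),0]); dy=-d; Z=.2344
np.save("xy.npy",[x,y])
while x<-.003:
    x+=.006 if x<-.0091 else .003
    r.servo_line([*c2w(x,y),Z],speed=0.05)
    F=favg(3)-F0; fx,fy=-F[:3]@dx, F[:3]@dy
    print(np.round(x*1e3,1),np.round(y*1e3,2),"fx",round(fx,2),"fy",round(fy,2),"Fz",round(F[2],2),"act",np.round(w2c(r.sense()["tcp_pos"])*1e3,2))
    np.save("xy.npy",[x,y])
    if fx>10: break
    if fy>5: y+=.0002
    elif fy<2: y-=.0002
st()
E
```

```text
1 0.4 f -0.51 F [ 0.73 -0.53  0.15] act 0.42
2 0.8 f 0.89 F [ 0.39  0.88 -0.55] act 0.81
3 1.2 f -0.22 F [ 0.08 -0.22 -0.41] act 1.22
4 1.6 f 0.75 F [0.41 0.75 0.  ] act 1.62
5 2.0 f 0.4 F [0.31 0.39 0.37] act 2.03
6 2.4 f -0.2 F [ 0.91 -0.21 -0.76] act 2.41
7 2.8 f -0.33 F [ 0.12 -0.33 -0.34] act 2.84
8 3.2 f 1.68 F [0.47 1.67 0.31] act 3.05
-31.0 -46.2 fx -1.57 fy 2.54 Fz 0.36 act [-30.57 -46.04]
-25.0 -46.2 fx -0.25 fy 3.55 Fz -0.06 act [-24.67 -46.04]
-19.0 -46.2 fx 2.42 fy 4.51 Fz 2.21 act [-19.07 -46.03]
-13.0 -46.2 fx 4.23 fy 3.92 Fz 3.08 act [-13.37 -46.02]
-7.0 -46.2 fx 4.38 fy 4.2 Fz 3.22 act [ -7.38 -46.04]
-4.0 -46.2 fx 5.94 fy 3.93 Fz 4.12 act [ -4.62 -46.01]
-1.0 -46.2 fx 5.89 fy 4.81 Fz 4.46 act [ -1.64 -45.98]
 t 54.13 tcp [ 0.56   -0.0529  0.2344] rpy [-1.7985e+02 -3.0000e-02  8.8910e+01] F [-6.63  4.9   0.53] op 0.0319
```

```bash
python3 - <<'E'
from h import *
F0=np.load("F2.npy"); x,y=np.load("xy.npy")
dx=np.array([np.cos(YAW),np.sin(YAW),0]); dy=np.array([-np.sin(YAW),np.cos(YAW),0]); Z=.2345
y+=.0001; L=[]
for k in range(12):
    x+=.0011 if k<2 else .0004
    r.servo_line([*c2w(x,y),Z],speed=0.03)
    F=favg(3)-F0; fx,fy=-F[:3]@dx, F[:3]@dy; L.append(fx); np.save("xy.npy",[x,y])
    print(np.round(x*1e3,1),np.round(y*1e3,2),"fx",round(fx,2),"fy",round(fy,2),"Fz",round(F[2],2),"act",np.round(w2c(r.sense()["tcp_pos"])*1e3,2))
    if fx>min(L)+4.5 or fx>12: break
st()
E
```

```text
0.1 -46.1 fx 6.09 fy 3.87 Fz 3.81 act [ -0.61 -45.94]
1.2 -46.1 fx 6.79 fy 3.95 Fz 4.09 act [  0.41 -45.96]
1.6 -46.1 fx 7.41 fy 4.17 Fz 4.35 act [  0.74 -45.93]
2.0 -46.1 fx 7.25 fy 3.81 Fz 5.05 act [  1.12 -45.95]
2.4 -46.1 fx 7.25 fy 4.19 Fz 4.4 act [  1.53 -45.94]
2.8 -46.1 fx 7.29 fy 3.94 Fz 3.99 act [  1.92 -45.94]
3.2 -46.1 fx 8.28 fy 4.18 Fz 5.27 act [  2.17 -45.95]
3.6 -46.1 fx 9.75 fy 4.16 Fz 5.62 act [  2.38 -45.95]
4.0 -46.1 fx 11.28 fy 4.29 Fz 7.18 act [  2.59 -45.96]
 t 56.61 tcp [ 0.5642 -0.053   0.2344] rpy [-1.7966e+02 -3.0000e-02  8.8900e+01] F [-11.82   4.61   4.2 ] op 0.032
```

```bash
python3 - <<'E'
from h import *
r.servo_line([*c2w(.0034,-.0460),.2344],speed=0.02); r.wait(.05); st()
r.let_go(); r.wait(.1); st()
q=r.sense()["tcp_pos"]
r.servo_line([q[0],q[1],.29],speed=.2)
r.reach([.555,-.02,.29],[180,0,10]); r.wait(.05); st()
p=snap("wrist","w_gap2"); snap("top","top4"); 
a=cv2.imread("pics/w_gap2.png"); cv2.imwrite("pics/z12.png",cv2.resize(a[130:320,120:380],None,fx=3,fy=3,interpolation=cv2.INTER_CUBIC))
E
```

```text
t 56.91 tcp [ 0.5639 -0.0529  0.2343] rpy [-1.7974e+02 -2.0000e-02  8.8900e+01] F [-8.82  4.38  1.27] op 0.032
 t 57.98 tcp [ 0.565  -0.053   0.2344] rpy [-180.    -0.    88.9] F [0.29 0.   0.04] op 0.0877
 t 59.75 tcp [ 0.5549 -0.0201  0.2894] rpy [-1.7999e+02  5.0000e-02  1.0040e+01] F [0.4 0.7 0.3] op 0.0881
```

View pics/z12.png

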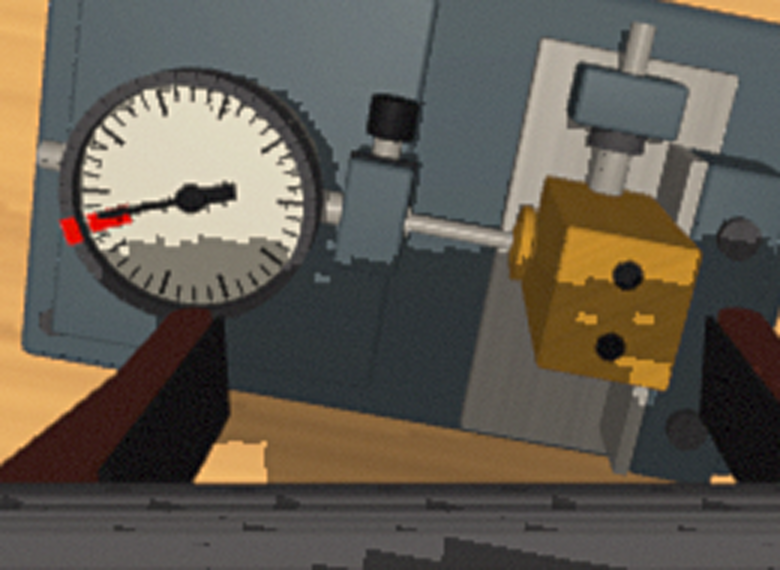

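```bash
python3 - <<'E'
from h import *
X=.5637; Y=-.0520
r.reach([X,Y,.262],RW); r.servo_line([X,Y,.233],speed=.1)
r.grab(20); F0=favg(3); print(np.round(F0,2))
d=np.array([np.sin(YAW),-np.cos(YAW),0]); pos=np.array([X,Y,.2324])
r.servo_line(pos.tolist(),speed=.02); F0=favg(3); print(np.round(F0,2)); st("g")
for k in range(1,7):
    q=pos+d*.0004*k; r.servo_line(q.tolist(),speed=.03); F=favg(2)-F0; f=-F[:3]@d
    print(k,round(f,2),np.round(F[:3],2))
    if f>6.5: break
st()
snap("wrist","w_press")
E
```

```text
[-4.87  0.22  3.08 -0.05  0.86  0.02]
[-6.45 -0.25  6.66 -0.01  1.22  0.01]
g t 62.78 tcp [ 0.5633 -0.052   0.233 ] rpy [-179.93    0.     88.9 ] F [-6.93  0.07  6.31] op 0.032
1 1.59 [-0.3   1.59 -1.12]
2 2.28 [ 0.58  2.27 -0.21]
3 4.18 [ 0.35  4.18 -0.46]
4 5.32 [-0.36  5.33 -0.09]
5 5.56 [ 0.2   5.56 -0.86]
6 7.7 [ 0.01  7.7  -0.04]
 t 64.38 tcp [ 0.5633 -0.0529  0.233 ] rpy [-179.92   -0.21   88.97] F [-7.16  7.24  7.23] op 0.0317
```

View pics/w_press.png

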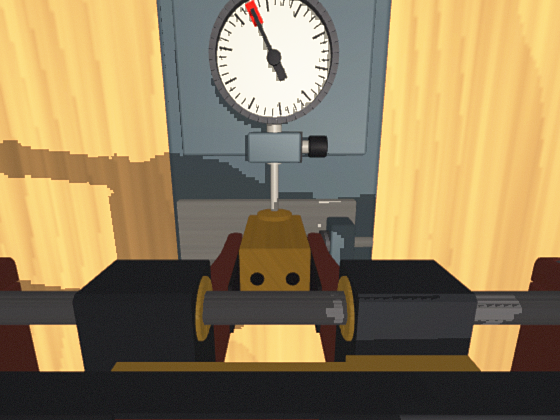

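```bash
python3 - <<'E'
from h import *
d=np.array([np.sin(YAW),-np.cos(YAW),0]); pos=np.array([.5637,-.0520,.2335])
f=0
for k in range(6,11):
    q=pos+d*.0004*k; r.servo_line(q.tolist(),speed=.03)
    F=favg(2)[:3]; f=-F@d; print(k,round(f,2),np.round(F,2))
    if f>9: break
st()
snap("wrist","w_press2")
E
python3 -c "
import cv2;a=cv2.imread('pics/w_press2.png');cv2.imwrite('pics/z13.png',cv2.resize(a[0:240,170:380],None,fx=2.5,fy=2.5,interpolation=cv2.INTER_CUBIC))"
```

```text
6 4.78 [-4.04  4.86  2.14]
7 6.17 [-4.56  6.26  1.86]
8 7.47 [-4.62  7.56  1.85]
9 8.2 [-4.37  8.29  2.33]
10 9.52 [-4.37  9.61  2.36]
 t 65.77 tcp [ 0.5634 -0.0539  0.2331] rpy [-179.9    -0.31   89.  ] F [-4.83  9.57  2.6 ] op 0.0317
```

View pics/z13.png

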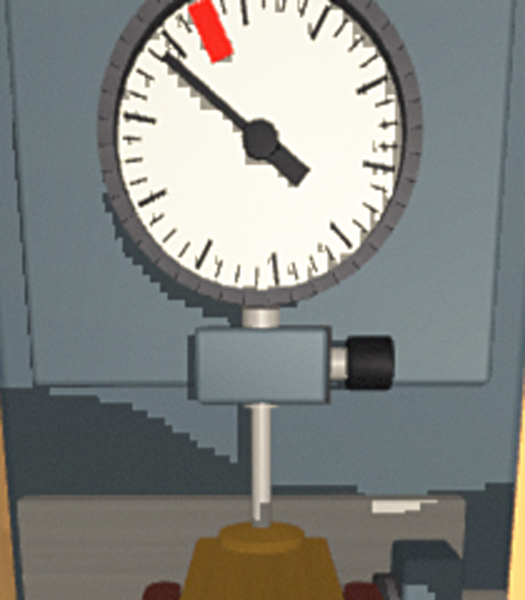

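```bash
python3 - <<'E'
from h import *
p=load("w_press2")
print("press2",dial(p,(170,0),2.5,(260,138),(165,55),(210,30)))
p=load("w_press"); print("press",dial(p,(0,0),1,(274,58),(255,15),(254,14)))
p=load("w_rel"); print("rel",dial(p,(0,0),1,(268,62),(257,12),(312,33)))
p=load("w_dial3"); print("d3",dial(p,(180,120),3,(286,320),(281,235),(279,228)))
p=load("w_app2"); print("app2",dial(p,(0,0),1,(357,67.5),(313,51),(338,20)))
E
```

```text
press2 (array([0.56385204, 0.04541277, 0.061     ]), np.float64(140.20339949031091), np.float64(115.69847212780651), np.float64(0.021198953021137872), np.float64(0.019207944825631776))
press (array([0.56402881, 0.04479943, 0.061     ]), np.float64(114.5789061204599), np.float64(115.21690567506398), np.float64(0.01898461857735492), np.float64(0.019518104745775845))
rel (array([0.56377079, 0.0451289 , 0.061     ]), np.float64(102.03011995764608), np.float64(30.148454630176346), np.float64(0.020565327507725117), np.float64(0.022734034470915432))
d3 (array([0.56353899, 0.04739023, 0.061     ]), np.float64(103.0989960957443), np.float64(104.03830416981921), np.float64(0.02013721721481572), np.float64(0.02177760625146965))
app2 (array([0.56310671, 0.0453031 , 0.061     ]), np.float64(160.12669527802808), np.float64(115.30907384330298), np.float64(0.021200254448437292), np.float64(0.021449881087856826))
```

```bash
python3 - <<'E'
from h import *
d=np.array([np.sin(YAW),-np.cos(YAW),0]); q=np.array([.5636,-.0520,.2336])+d*.0004*7.5
r.servo_line(q.tolist(),speed=.03)
r.let_go()
snap("wrist","w_r3")
C=[.5643,.0467,.2345]
r.servo_line(C,speed=.25)
r.grab(20); st("grip")
r.reach(C,[180,0,88.9-12.3]); st()
r.let_go(); st()
snap("wrist","w_fin"); st()
E
python3 -c "
import cv2;a=cv2.imread('pics/w_r3.png');b=cv2.imread('pics/w_fin.png')
cv2.imwrite('pics/z14.png',cv2.hconcat([cv2.resize(a[0:300,160:400],(400,500)),cv2.resize(b[140:340,180:380],(400,500),interpolation=cv2.INTER_CUBIC)]))"
```

```text
grip t 68.23 tcp [0.5644 0.0462 0.2345] rpy [1.7999e+02 5.0000e-02 8.8870e+01] F [-0.28 -2.63 -0.03] op 0.0571
 t 68.56 tcp [0.5644 0.0463 0.2345] rpy [1.7997e+02 6.0000e-02 7.6800e+01] F [ 1.77 -4.11 -1.31] op 0.0573
 t 69.22 tcp [0.5643 0.0468 0.2345] rpy [-180.     -0.     76.61] F [-0.2   0.66  0.35] op 0.0882
 t 69.27 tcp [0.5643 0.0468 0.2345] rpy [-180.     -0.     76.61] F [-0.51  1.51 -0.63] op 0.0879
```

View pics/z14.png

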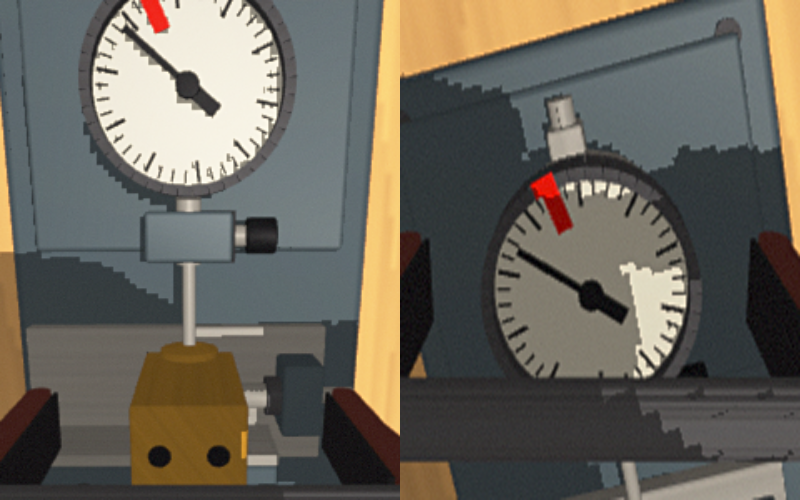

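```bash
python3 - <<'E'
from h import *
p=load("w_fin")
f=lambda X,Y:(180+(X-400)/2,140+Y/2.5)
D=lambda c,t,m: dial(p,(0,0),1,f(*c),f(*t),f(*m))
c,n,m,rn,rm=D((591,295),(518,250),(553,205)); print(c,n,m,rn,rm,np.radians(n-m))
p=load("w_r3"); g=lambda X,Y:(160+X*.6,Y*.6)
print(dial(p,(0,0),1,g(188,85),g(123,27),g(155,12)))
r.hand_in()
E
```

```text
[0.56430517 0.04732795 0.061     ] 138.65121440891227 102.763625174861 0.021372417394132467 0.02199561088304126 0.6263565927374645
(array([0.56410934, 0.04500174, 0.061     ]), np.float64(139.61676838984263), np.float64(115.112200581153), np.float64(0.021787789297134083), np.float64(0.019233117415263512))
the job is handed in; nothing more can be done
```

I handed the job in at about 69.3 s, with the spacer home and the dial reading its error. Two things went wrong on the way and I mended both late. No verdict was reported.

**What was done**
- **Master:** I felt it home against the anvil at about 4 N and against the stop at about 12 N, then let go. The wrist view showed it square on the anvil and touching the stop screw.
- **Zero:** I turned the bezel in two grips. The wrist view put the red mark within about 1° of the needle.
- **Return:** The master stands upright in its wooden tray, set down with a rise of about 6 N.
- **Spacer:** I slid it home against the stop and let go.

**What went wrong**
- **Spacer not home at first:** After its first release the needle still read close to zero, about 1 mm off the anvil; it had probably tilted in the grip. I gripped it again and pressed it to the anvil at about 9.5 N. The needle then held its position after release.
- **Zero moved:** The red mark had shifted about 12° after I set it. Most likely I carried the spacer too low and brushed the bezel. I turned it back by that measured amount (12.3°). So the final zero was restored from camera angles, not set again on the master.

**Last checks**
- **Angle between needle and zero mark:** 0.626 rad, against the 0.428–0.828 rad window.
- **Directions:** The red mark stands at 102.8°, where the needle stood on the master (102–103°). The needle is at 138.7°, where I expected about 138.5° for a 29 mm spacer.
- **Robot:** At hand-in the fingers were open around the bezel, with a force reading at noise level.
- **Not checked:** I took no last picture of the master's tray or the other things after the late corrections. The arm did not go near them again.

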